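# Push an empty paint tin under the hopper's spring flap

## Task

Clear the empty flat tin into the studio's empties hopper: with one fingertip press down the flap's thumb lever and keep it down so that the flap stays open, and with the other fingertip push the tin along the landing and under the flap until it drops inside. Do not pick the tin up and do not shove it against the shut flap; afterwards let the lever go so that the flap closes fully, and leave the other things on the table alone.

Things in the scene. Friction and masses are not known exactly. Their poses are not given: they have to be found in the camera images.
- hopper: Fixed white metal box, x 0 to 150 mm, 92 wide, 140 tall, with a steel landing before its mouth. Origin: on the table under the sill, on the lane's middle line. +x: the direction the tin is pushed in, +y: towards the lever, z up. The mouth (80 wide, 56 high) is just behind the sill. Roof 65 mm above the landing: keep the gripper's body above it near the mouth.
- tab (a point): Top of the thumb tab at mid-width; when shut at hopper x = -115, y = 70 and 224 mm above the table. A fingertip pressed down here to 11 mm above landing height opens the flap 0.85 to 1 rad; kept at that height and moved along hopper +x it slides along the strip and opens it further, to about 1.1 rad near the sill. The other fingertip can then be in the lane behind the tin.
- tin: Empty flat round aluminium tin, 66 mm diameter, 30 mm tall, about 60 g, standing in the lane on the landing. Origin at the centre of its underside, z up.
- tin_middle (a point): Centre of the tin, 15 mm above its underside.
- bottle: Bystander: green squeeze bottle of paint, 64 mm diameter, 180 mm tall; origin at the centre of its underside.
- brush_pot: Bystander: white pot of brushes, 76 mm diameter, 210 mm tall with the brushes; origin at the centre of its underside.
- jar: Bystander: small blue paint jar, 56 mm diameter, 60 mm tall; origin at the centre of its underside.
- sill (a point): Middle of the landing's inner edge, 75 mm above the table (hopper x = 4 mm). The landing is flat, at this height, from hopper x = -174 to 4 mm, 88 wide. Two rails 10 mm high leave a lane 70 wide, open at the outer end. Beyond the sill is a drop to a floor 4 mm above the table: a tin whose middle has passed the sill tips in. Beside the landing the space under the lever is empty down to the table.
- flap_angle (a joint): Flap angle, rad: 0 shut, 1.4 at its stop. The hinge runs along hopper y at x = 10 mm, 131 mm above the table; plate and lever are rigid on one shaft. A spring shuts it (0.12 N m shut, 0.25 N m wide open). Pressing the lever down swings the plate's lower edge inwards (hopper +x) and up. The tin passes freely from about 1.0 rad.
- flap: One rigid part: a steel plate 76 wide, 50 tall that shuts the mouth, and a dark steel lever strip 36 mm wide, 5 thick beside the landing, centred on y = 70. Origin on the hinge axis over the lane's middle line; axes parallel to the hopper's when shut. The strip's mid-thickness runs, x, z in mm: (0, 0), (-50, -2), steeply up to (-85, 75), then as a thumb tab to (-165, 105). Takes 1 to 6 N.

How it is judged:
By the outcome, as a careful person would: the job done as asked, in the order asked, and still so for the second after the job is handed in, with the robot touching nothing.
It also fails if it takes over 40 s, if anything falls off the work surface, if the arm or the gripper's body presses on something with over 40 N, if the wrist force passes 120 N, or if a joint passes its speed limit or range.

## Robot

A 6-joint arm with a two-finger parallel gripper is mounted at the origin on the work surface. World frame = base frame: x ahead of the robot, y to its left, z up, the work surface at z = 0. Lengths are in m, angles in rad, forces in N, time in s.
With the tool pointing down it reaches from about 0.275 to 0.825 m from the base axis. Payload 5.2 kg.
Tool frame: the origin (TCP) lies between the finger pads; the fingertips stand arm.tip_reach ahead of it and the grasp point (between the pads) lies 3 mm ahead of it (arm.tip_reach is the distance from the TCP to the fingertips, in m); z points along the fingers, y is the line along which they close (so a half turn about z gives the same grasp; the last joint's range is limited). The gripper opens to 93 mm and grips with 3 to 60 N. Pads are 15 mm wide; open, the fingers measure 128 mm over their backs; the gripper's body (75 mm by 188 mm) begins 65 mm behind the grasp point.
Start: joints at [-0.203, 0.259, 1.535, -0, 1.348, -0.203], TCP at [0.55, 0, 0.241] pointing down, gripper open.
Joint ranges: [-3.14, 3.14], [-0.91, 2.08], [0.19, 2.58], [-1.22, 4.36], [0.22, 2.71], [-3.12, 3.12]. Speed limits (rad/s): [2.57, 2.57, 3.14, 3.14, 3.14, 3.14].

## Interface

Orientations are given as a rotation vector (axis times angle).
In Python, from plant import arm gives the robot as it stands.
- The arm moves only by the shell command python3 -m creep 'ROWS' [OPENING] [FORCE]. ROWS is JSON, a list of rows, each a list of 4 numbers: the shift along the tool's x, y, z in mm, then the turn about the tool's z in rad. In form: [[dx, dy, dz, turn], ...]. A call has 1 to 8 rows; each row shifts and turns the commanded pose from where the row before left it, along the tool's axes as they then stand; what a row does not reach is not made up. A row lasts 1/12 s, in which the tool goes at most 41.7 mm and 7.16 degrees, less where a joint would pass 70% of its speed; a pose out of reach is approached as far as the arm can. A call with a gripper value outside its range is refused whole. OPENING is the gripper command: -1 is shut, 1 is fully open, values between are in proportion, set as the call begins (- or left out, the last holds). The fingers move at their own pace and stop on an object; FORCE is the grip in N (left out, the last holds). Time passes only in rows, so rows that do not move let the fingers close. It gives the time, the measured TCP pose, the force, the opening and the grip force at its end, in the units of the state.
- arm.state(): the state, without advancing time (a new reading comes with each control period).
- arm.capture(name): name is "scene" or "side" or "wrist"; returns the picture (420x560x3 uint8, blue, green, red); there is no depth.
- arm.camera_info(name): a dict with "fx", "fy", "cx", "cy" (pixels), "world_to_cam" (4x4, takes a point from world to camera coordinates); the wrist camera has in their place "T_tool_cam" (4x4, takes a point from camera to tool coordinates, whose origin is the TCP and whose axes are the flange's). Camera axes: x right, y up, looking along -z (the intrinsics and any distortion apply to the point x, -y, -z); pixel columns grow to the right and rows downward; lengths in m; the calibration is good to about 2 mm. A picture is of the moment at which its call begins: read the wrist's pose just before it. camera_info takes no time and is no camera call.
- arm.job_done(): hands the job in; it is judged then, once.
Trained networks look in the newest picture that a camera, given by its name, has taken for a name from the list of things; names that differ only in an ending like _2 or _b are one class to them, and where a whole thing is asked for, a point or a joint stands for the part that bears it (a point fixed in the world has none). Each returns a list of dicts, best first, with "score" (0 to 1); they miss things now and then, are a little off and sometimes report something else, mostly with a low value. They report only what shows in the picture. A call takes as long as a camera call.
- arm.regions_of(label, camera): "region" (420x560 bool, what is visible of it) and "box" ([left, top, right, bottom] in pixels, round what is visible of it).
The state is a dict: "time": time; "joint_pos": joint angles; "qd": joint speeds; "tau": joint torques, N m; "eef_pos": TCP position; "tool_rot": TCP orientation; "force": force on the tool from outside, world axes, zero at the start; "torque": the same for the moment, N m; "gripper_width": finger opening in m; "grasp_force": force on a finger pad.
Only numpy, scipy, OpenCV 4.12 (cv2) and the standard library are available. Lean on these libraries where they do the work, as an engineer would, in place of code of your own. Each camera call takes 0.05 s, during which the arm holds its last target. There are 200 camera calls.

## Working session

There is one attempt and no reset: what is moved stays moved. The work goes in short steps, Python scripts to look and compute and a shell command to move; the robot and the scene stay as the last step left them, time stands still between calls to the robot, and variables do not carry over. Pictures are saved under pics/ and viewed, at most 11 in all, crops included, and the job is handed in when it is done.

```bash
ls; mkdir -p pics
python3 - <<'E'
from plant import arm
import cv2,numpy as np
print(arm.tip_reach, {k:np.round(v,3).tolist() for k,v in arm.state().items()})
ims=[]
for c in("scene","side"):
    im=arm.capture(c);ims.append(im)
    print(c,{k:np.round(v,4).tolist() for k,v in arm.camera_info(c).items()})
    for l in("hopper","flap","tin","bottle","brush_pot","jar"):
        for r in arm.regions_of(l,c)[:2]:
            ys,xs=np.nonzero(r["region"]);print(c,l,round(r["score"],2),np.round(r["box"]).tolist(),xs.mean().round(1),ys.mean().round(1),len(xs))
    cv2.imwrite(f"pics/{c}0.png",im)
E
```

```text
pics
0.022 {'time': 0.0, 'joint_pos': [-0.203, 0.259, 1.536, -0.0, 1.348, -0.203], 'qd': [0.001, -0.001, -0.0, -0.001, 0.004, 0.002], 'tau': [0.0, -43.73, -28.4, 0.072, 0.041, -0.0], 'eef_pos': [0.55, 0.0, 0.24], 'tool_rot': [-2.22, -2.22, 0.002], 'force': [0.773, -0.037, 0.066], 'torque': [-0.014, -0.013, 0.077], 'grasp_force': 0.0, 'gripper_width': 0.093}
scene {'fx': 456.1531, 'fy': 456.1531, 'cx': 281.0602, 'cy': 203.4378, 'world_to_cam': [[0.5817, 0.8134, -0.007, -0.4364], [-0.4674, 0.3412, 0.8156, 0.1346], [0.6658, -0.4711, 0.5786, -1.2379], [0.0, 0.0, 0.0, 1.0]]}
scene hopper 0.91 [140.0, 159.0, 313.0, 320.0] 242.4 225.8 10176
scene flap 0.65 [138.0, 171.0, 267.0, 227.0] 212.3 194.0 2016
scene tin 0.9 [208.0, 226.0, 248.0, 258.0] 225.3 239.4 1133
scene bottle 0.78 [286.0, 221.0, 325.0, 314.0] 304.5 273.2 2969
scene brush_pot 0.56 [325.0, 149.0, 372.0, 269.0] 344.2 222.7 2887
scene jar 0.63 [229.0, 176.0, 245.0, 189.0] 236.1 181.5 99
side {'fx': 395.507, 'fy': 395.507, 'cx': 275.0868, 'cy': 215.8796, 'world_to_cam': [[-0.9834, -0.1814, -0.0007, 0.6157], [0.1193, -0.6499, 0.7506, -0.1324], [-0.1366, 0.7381, 0.6608, -0.745], [0.0, 0.0, 0.0, 1.0]]}
side hopper 0.6 [271.0, 118.0, 363.0, 342.0] 320.9 252.4 10924
side flap 0.83 [321.0, 116.0, 357.0, 226.0] 339.3 170.9 2019
side tin 0.97 [283.0, 195.0, 318.0, 224.0] 299.6 210.6 822
side tin 0.49 [269.0, 120.0, 360.0, 343.0] 321.1 252.2 10842
side bottle 0.98 [202.0, 191.0, 239.0, 274.0] 222.0 233.9 2005
side brush_pot 0.94 [193.0, 220.0, 259.0, 342.0] 231.9 294.8 3712
side jar 0.76 [372.0, 281.0, 414.0, 329.0] 395.8 305.6 1299
```

View pics/scene0.png

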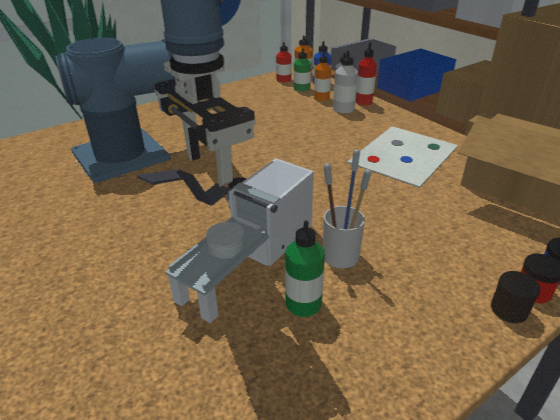

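View pics/side0.png

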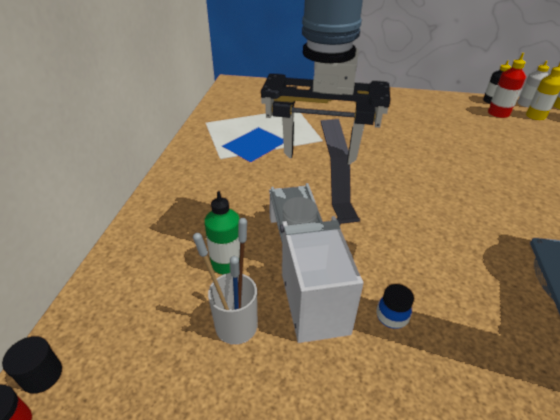

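Run:
```python
import cv2,numpy as np
a=cv2.imread("pics/scene0.png")[140:330,130:330];b=cv2.imread("pics/side0.png")[110:350,250:380]
a=cv2.resize(a,None,fx=2.25,fy=2.25,interpolation=3);b=cv2.resize(b,None,fx=2.5,fy=2.5,interpolation=3)
o=np.zeros((600,780,3),np.uint8);o[:a.shape[0],:a.shape[1]]=a;o[:600,455:455+b.shape[1]]=b
cv2.imwrite("pics/z.png",o)
```

```text
(no output)
```

View pics/z.png

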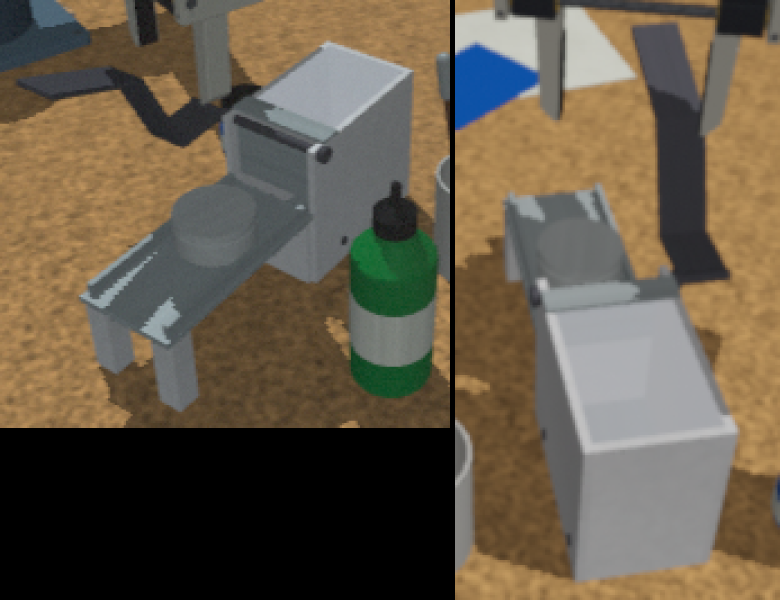

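```bash
cat > h.py <<'E'
from plant import arm
import numpy as np
def proj(c,P):
    i=arm.camera_info(c);P=np.atleast_2d(P)
    q=P@i["world_to_cam"][:3,:3].T+i["world_to_cam"][:3,3]
    return np.c_[i["cx"]+i["fx"]*q[:,0]/-q[:,2], i["cy"]+i["fy"]*q[:,1]/q[:,2]]
def H(p,P):
    P=np.atleast_2d(P);c,s=np.cos(p[2]),np.sin(p[2])
    return np.c_[p[0]+c*P[:,0]-s*P[:,1],p[1]+s*P[:,0]+c*P[:,1],P[:,2]]
E
python3 - <<'E'
from h import *
from scipy.optimize import least_squares
S=[(150,46,140,328,44),(150,-46,140,412,72),(-174,44,85,84,296),(-174,-44,85,167,343),(0,-46,0,314,280)]
D=[(150,-46,140,582,446),(150,46,140,735,430),(150,-46,0,578,578),(150,46,0,711,558),(-174,-44,85,507,197),(-174,44,85,600,188),(-165,52,237,632,27),(-165,88,237,678,25)]
S=np.array(S,float);D=np.array(D,float)
s=S[:,3:]/2.25+[130,140];d=(D[:,3:]-[455,0])/2.5+[250,110]
f=lambda p:np.r_[proj("scene",H(p,S[:,:3]/1e3))-s,proj("side",H(p,D[:,:3]/1e3))-d]
r=least_squares(lambda p:f(p).ravel(),[.55,.1,1.5],loss="soft_l1")
print(r.x,np.round(f(r.x),1).tolist());p=r.x
np.save("pose.npy",p)
# tin centre from silhouettes
R=H([0,0,p[2]],np.eye(3))
a=np.linspace(0,6.28,60)
def tp(t,c):
    P=np.array([[t[0]+33*np.cos(x),t[1]+33*np.sin(x),z] for x in a for z in(75,105)])/1e3
    q=proj(c,H(p,P));return np.r_[q.min(0),q.max(0)]
m=least_squares(lambda t:np.r_[tp(t,"scene")-[208,226,248,258],tp(t,"side")-[283,195,318,224]],[-90,0],loss="soft_l1",diff_step=1e-3)
print("tin hopper",m.x,m.fun.round(1))
print("tab,tin,sill world",H(p,np.array([[-115,70,224],[*m.x,90],[4,0,75]])/1e3).round(4))
E
```

```text
[0.55590736 0.06542939 1.91960774] [[-1.5, -3.8], [-0.5, -3.4], [-4.4, -5.8], [-1.6, -4.9], [0.1, 0.2], [-0.1, 2.1], [0.7, 0.1], [-2.0, 2.1], [-1.8, 2.0], [-2.8, -2.9], [0.4, -3.5], [-2.7, -1.9], [-2.6, -2.6]]
tin hopper [-68.00627386  -0.79901913] [-2.8 -5.2 -3.7  0.1 -1.7  2.5 -1.9  7.7]
tab,tin,sill world [[ 0.5294 -0.0666  0.224 ]
 [ 0.5799  0.0018  0.09  ]
 [ 0.5545  0.0692  0.075 ]]
```

Run:
```python
from h import *
from scipy.optimize import least_squares
S=[(150,46,140,328,44),(150,-46,140,412,72),(-174,44,85,84,296),(-174,-44,85,167,343),(0,-46,0,314,280)]
D=[(150,-46,140,582,446),(150,46,140,735,430),(150,-46,0,578,578),(150,46,0,711,558),(-174,-44,85,507,197),(-174,44,85,600,188),(-165,52,237,632,27),(-165,88,237,678,25)]
S=np.array(S,float);D=np.array(D,float)
s=S[:,3:]/2.25+[130,140];d=(D[:,3:]-[455,0])/2.5+[250,110]
for nm,f in(("scene",lambda p:proj("scene",H(p,S[:,:3]/1e3))-s),("side",lambda p:proj("side",H(p,D[:,:3]/1e3))-d)):
    r=least_squares(lambda p:f(p).ravel(),[.55,.1,1.9],loss="soft_l1")
    print(nm,r.x,np.round(f(r.x),1).tolist())
# fingertips at tool pose: y axis of tool
from scipy.spatial.transform import Rotation as Ro
st=arm.state();T=Ro.from_rotvec(st["tool_rot"]).as_matrix();print(T.round(2).tolist())
for k in(.055,-.055):
    P=st["eef_pos"]+T@[0,k,.022];print(P.round(3),proj("scene",P),proj("side",P))
print(arm.camera_info("wrist"))
```

```text
scene [0.5661436  0.06156127 1.92996391] [[-0.9, -1.4], [0.7, -1.0], [-3.5, -0.7], [0.3, 0.4], [1.6, 3.9]]
side [0.55342687 0.06313521 1.90819226] [[0.6, 0.9], [1.4, -0.5], [-1.4, 1.0], [-1.2, 1.4], [-0.6, -3.7], [2.6, -3.9], [-0.2, -2.3], [-0.1, -2.9]]
[[0.0, 1.0, 0.0], [1.0, -0.0, -0.0], [-0.0, 0.0, -1.0]]
[0.605 0.    0.219] [[225.69776332 183.98348532]] [[287.00566603 155.70821907]]
[0.495 0.    0.219] [[193.55368191 155.81315425]] [[351.31022056 162.12977663]]
{'fx': 312.1733488028328, 'fy': 312.1733488028328, 'cx': 278.69794329824543, 'cy': 212.74810469699693, 'T_tool_cam': array([[-3.17318437e-04,  9.64263476e-01,  2.64944992e-01,
         7.40041795e-02],
       [ 9.99999629e-01,  5.18207758e-04, -6.88333429e-04,
         4.30442941e-04],
       [-8.01031335e-04,  2.64944676e-01, -9.64263282e-01,
        -1.43210515e-01],
       [ 0.00000000e+00,  0.00000000e+00,  0.00000000e+00,
         1.00000000e+00]])}
```

Run:
```python
from h import *
import cv2
im=arm.capture("wrist")
for l in("tin","flap"):
    for r in arm.regions_of(l,"wrist")[:1]: print(l,r["score"],r["box"])
cv2.imwrite("pics/w0.png",cv2.resize(im,(784,588),interpolation=3))
```

```text
tin 0.76 [273.6, 166.0, 348.1, 239.1]
flap 0.81 [176.3, 103.3, 331.8, 396.6]
```

View pics/w0.png

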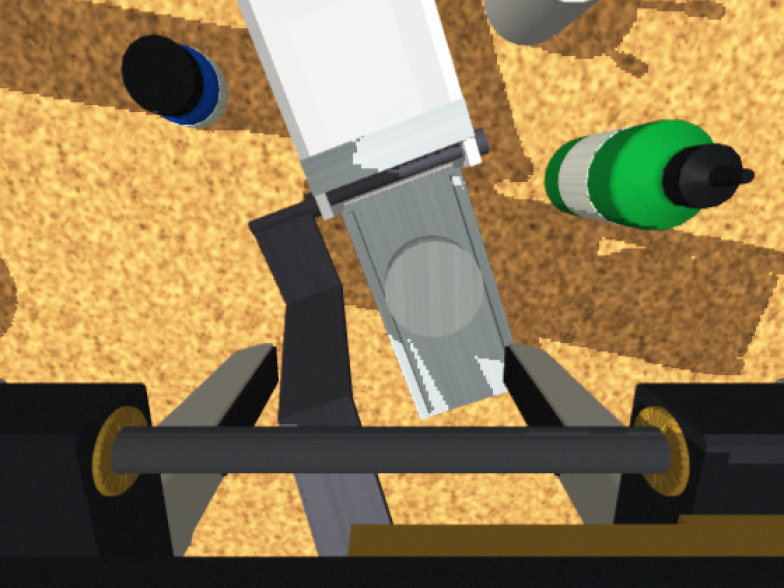

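```bash
cat >> h.py <<'E'
from scipy.spatial.transform import Rotation as Ro
def projw(P,st):
    i=arm.camera_info("wrist");T=np.eye(4);T[:3,:3]=Ro.from_rotvec(st["tool_rot"]).as_matrix();T[:3,3]=st["eef_pos"]
    W=np.linalg.inv(T@i["T_tool_cam"]);q=np.atleast_2d(P)@W[:3,:3].T+W[:3,3]
    return np.c_[i["cx"]+i["fx"]*q[:,0]/-q[:,2], i["cy"]+i["fy"]*q[:,1]/q[:,2]]
E
python3 - <<'E'
from h import *
from scipy.optimize import least_squares
S=[(150,46,140,328,44),(150,-46,140,412,72),(-174,44,75,84,296),(-174,-44,75,167,343),(0,-46,0,314,280)]
D=[(150,-46,140,582,446),(150,46,140,735,430),(150,-46,0,578,578),(150,46,0,711,558),(-174,-44,75,507,197),(-174,44,75,600,188),(-165,52,237,632,27),(-165,88,237,678,25)]
W=[(-174,44,75,424,419),(-174,-44,75,508,391),(-50,88,132,287,305),(-50,52,132,343,288),(-85,88,208,279,422),(-85,52,208,357,427)]
S=np.array(S,float);D=np.array(D,float);W=np.array(W,float)
s=S[:,3:]/2.25+[130,140];d=(D[:,3:]-[455,0])/2.5+[250,110];w=W[:,3:]/1.4
st=arm.state()
fs=lambda p:proj("scene",H(p,S[:,:3]/1e3))-s
fd=lambda p:proj("side",H(p,D[:,:3]/1e3))-d
fw=lambda p:projw(H(p,W[:,:3]/1e3),st)-w
for f in(fw,lambda p:np.r_[fs(p),fd(p),fw(p)]):
    r=least_squares(lambda p:f(p).ravel(),[.55,.1,1.9],loss="soft_l1")
    print(r.x,np.round(f(r.x),1).tolist())
p=r.x;np.save("pose.npy",p)
c=np.array([434,287])/1.4
m=least_squares(lambda t:(projw(H(p,[[t[0]/1e3,t[1]/1e3,.105]]),st)-c).ravel(),[-80,0])
print("tin",m.x)
print(H(p,np.array([[-115,70,224],[*m.x,90],[4,0,75]])/1e3).round(4))
E
```

```text
[0.56319142 0.07103077 1.82816985] [[-11.3, -1.7], [7.0, -0.1], [2.6, 0.1], [3.7, 1.7], [-0.7, 1.4], [-1.8, -15.2]]
[0.55482999 0.06687419 1.90879526] [[-0.4, -4.1], [0.3, -3.5], [-3.5, -2.7], [-1.6, -1.5], [0.3, -0.3], [-0.6, 2.9], [0.4, 1.3], [-2.5, 2.9], [-2.0, 3.2], [-1.6, 1.0], [1.5, 0.8], [-1.2, -1.4], [-1.1, -2.0], [-5.8, 1.0], [10.9, -2.9], [0.4, 11.1], [0.0, 9.7], [0.7, 13.8], [-2.5, -6.4]]
tin [-66.76873834  -2.62251656]
[[ 0.5269 -0.0648  0.224 ]
 [ 0.5794  0.0048  0.09  ]
 [ 0.5535  0.0706  0.075 ]]
```

Run:
```python
from h import *
from scipy.optimize import least_squares
st=arm.state();T=Ro.from_rotvec(st["tool_rot"]).as_matrix()
P=np.array([st["eef_pos"]+T@[x,k,.022] for k in(.0465,-.0465) for x in(-.0075,.0075)])
print("tips",(projw(P,st)*1.4).round().tolist())
S=[(150,46,140,328,44),(150,-46,140,412,72),(-174,44,75,84,296),(-174,-44,75,167,343)]
D=[(150,-46,140,582,446),(150,46,140,735,430),(150,-46,0,578,578),(150,46,0,711,558),(-174,-44,75,507,197),(-174,44,75,600,188),(-165,52,237,632,27),(-165,88,237,678,25)]
W=[(-174,44,75,424,419),(-50,88,132,287,305),(-50,52,132,343,288),(-85,88,208,279,422)]
S=np.array(S,float);D=np.array(D,float);W=np.array(W,float)
s=S[:,3:]/2.25+[130,140];d=(D[:,3:]-[455,0])/2.5+[250,110];w=W[:,3:]/1.4
fs=lambda p:proj("scene",H(p,S[:,:3]/1e3))-s
fd=lambda p:proj("side",H(p,D[:,:3]/1e3))-d
fw=lambda p:projw(H(p,W[:,:3]/1e3),st)-w
for f in(fw,lambda p:np.r_[fs(p),fd(p),fw(p)/2]):
    r=least_squares(lambda p:f(p).ravel(),[.55,.1,1.9],loss="soft_l1")
    print(r.x,np.round(f(r.x),1).tolist())
# camera independent depth test: triangulate tab end, landing corner from scene/side
def tri(a,b):
    return least_squares(lambda P:np.r_[proj("scene",P)[0]-a,proj("side",P)[0]-b],[.55,0,.1]).x.round(4)
cs=lambda x,y:np.array([x,y])/2.25+[130,140]
cd=lambda x,y:np.array([(x-455)/2.5+250,y/2.5+110])
for n,a,b in(("y44",(84,296),(600,188)),("y-44",(167,343),(507,197)),("roof150,46",(328,44),(735,430)),("roof150,-46",(412,72),(582,446)),("tabend y52",(47,96),(632,27)),("tabend y88",(17,82),(678,25))): print(n,tri(cs(*a),cd(*b)))
```

```text
tips [[501.0, 382.0], [504.0, 348.0], [277.0, 382.0], [274.0, 348.0]]
[0.55541368 0.07603939 1.90664895] [[-5.5, -6.3], [0.2, 0.6], [0.2, -1.0], [0.3, 0.9]]
[0.55473314 0.06740579 1.91320823] [[-0.5, -4.2], [0.2, -3.8], [-3.0, -2.6], [-0.8, -1.6], [-0.1, 3.2], [0.9, 1.5], [-2.1, 3.2], [-1.7, 3.3], [-1.9, 1.3], [1.1, 0.9], [-1.6, -1.3], [-1.5, -1.9], [-2.6, 0.3], [0.3, 5.4], [0.1, 4.6], [0.6, 6.7]]
y44 [ 0.5769 -0.1102  0.0744]
y-44 [ 0.6545 -0.0828  0.0741]
roof150,46 [0.4633 0.1887 0.1353]
roof150,-46 [0.55   0.2176 0.1369]
tabend y52 [ 0.5584 -0.1008  0.236 ]
tabend y88 [ 0.5256 -0.1098  0.2347]
```

Run:
```python
from h import *
from scipy.optimize import least_squares
p=np.array([.555,.067,1.915]);np.save("pose.npy",p)
def tri(a,b): return least_squares(lambda P:np.r_[proj("scene",P)[0]-a,proj("side",P)[0]-b],[.55,0,.1]).x
R=H([0,0,p[2]],np.eye(3)).T
c,s=np.cos(p[2]),np.sin(p[2])
for n,a,b in(("bottle",(304.5,268),(222,233)),("pot",(344,240),(233,300))):
    P=tri(a,b);d=P[:2]-p[:2];print(n,P.round(3),"hopper",(c*d[0]+s*d[1]).round(3),(-s*d[0]+c*d[1]).round(3))
st=arm.state();d=st["eef_pos"][:2]-p[:2];print("tcp hopper",c*d[0]+s*d[1],-s*d[0]+c*d[1])
```

```text
bottle [0.714 0.073 0.084] hopper -0.048 -0.151
pot [0.666 0.198 0.053] hopper 0.086 -0.148
tcp hopper -0.06137738517897471 0.027314036117688168
```

```bash
python3 -m creep '[[0,0,-40,0],[0,0,0,-0.115],[0,0,0,-0.115],[0,0,0,-0.114],[-30,-3,0,0],[-29,-3,0,0],[0,0,0,0],[0,0,0,0]]' 0.14
cat > look.py <<'E'
from h import *
import sys,cv2
p=np.load("pose.npy");st=arm.state();c,s=np.cos(p[2]),np.sin(p[2])
d=st["eef_pos"][:2]-p[:2];T=Ro.from_rotvec(st["tool_rot"]).as_matrix()
print("t",round(st["time"],2),"hopper xy",(c*d[0]+s*d[1]).round(4),(-s*d[0]+c*d[1]).round(4),"tip z",(st["eef_pos"]+.022*T[:,2])[2].round(4),"yaw err",round(np.arctan2(T[1,0],T[0,0])-p[2],4),"tilt",T[:,2].round(3),"F",np.round(st["force"],1),"w",round(st["gripper_width"],4))
for k in sys.argv[2:]:
    cv2.imwrite(f"pics/{sys.argv[1]}_{k}.png",cv2.resize(arm.capture(k),(784,588),interpolation=3))
E
python3 look.py a wrist
```

```text
time: 1.52
eef_pos: [0.5644, -0.0587, 0.2804]
tool_rot: [-1.811, -2.566, 0.0]
force: [0.2, 0.9, 0.3]
gripper_width: 0.0533
grasp_force: 0.0
t 1.52 hopper xy -0.1215 0.0336 tip z 0.2584 yaw err -0.0027 tilt [-0.  0. -1.] F [0.2 0.9 0.3] w 0.0533
```

View pics/a_wrist.png

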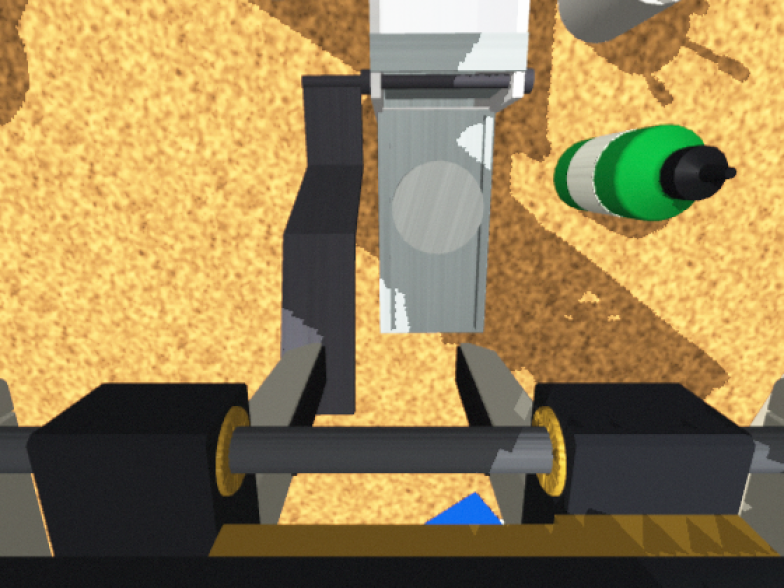

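Run:
```python
from h import *
from scipy.optimize import least_squares
st=arm.state();p=np.load("pose.npy")
W=np.array([(-174,44,75,379,332),(-174,-44,75,484,330),(-40,88,131.5,308,166),(-40,52,131.5,363,162),(-75,88,208,284,235),(-75,52,208,357,232),(-155,52,239,355,413)],float)
f=lambda q:projw(H(q,W[:,:3]/1e3),st)-W[:,3:]/1.4
print(f(p).round(1).tolist())
r=least_squares(lambda q:f(q).ravel(),p,loss="soft_l1");print(r.x,f(r.x).round(1).tolist())
for q in(p,r.x):
    m=least_squares(lambda t:(projw(H(q,[[t[0]/1e3,t[1]/1e3,.105]]),st)-np.array([437,207])/1.4).ravel(),[-80,0]);print("tin",m.x)
```

```text
[[-1.5, 1.4], [-2.2, 2.6], [-3.1, 0.9], [-2.2, 3.6], [-4.3, 1.8], [-4.2, 3.9], [-3.7, 1.7]]
[0.55663759 0.06962824 1.91719237] [[0.9, -0.1], [0.3, 1.0], [-0.4, -1.2], [0.6, 1.5], [-0.7, -0.7], [-0.5, 1.3], [0.4, -0.8]]
tin [-66.84630611  -0.86348715]
tin [-68.76418673   1.71570442]
```

```bash
python3 - <<'E'
import numpy as np;np.save("pose.npy",[.55664,.06963,1.9172])
E
python3 -m creep '[[4,0,20,0],[0,0,15,0],[0,0,15,0],[0,0,20,0],[0,0,20,0],[0,0,20,0],[0,0,20,0],[0,0,15,0]]'; python3 -m creep '[[0,0,15,0],[0,0,8,0],[0,0,4,0],[0,0,0,0],[0,0,0,0]]'; python3 look.py b wrist scene side
```

```text
time: 2.23
eef_pos: [0.5625, -0.0525, 0.1346]
tool_rot: [-1.807, -2.569, -0.0]
force: [-0.8, -0.7, 1.4]
gripper_width: 0.0534
grasp_force: 0.6
time: 2.65
eef_pos: [0.5631, -0.0536, 0.1093]
tool_rot: [1.807, 2.569, 0.0]
force: [-1.0, -0.2, 1.6]
gripper_width: 0.0532
grasp_force: 0.6
t 2.65 hopper xy -0.1181 0.0357 tip z 0.0873 yaw err -0.0019 tilt [ 0. -0. -1.] F [-1.  -0.2  1.6] w 0.0532
```

View pics/b_wrist.png

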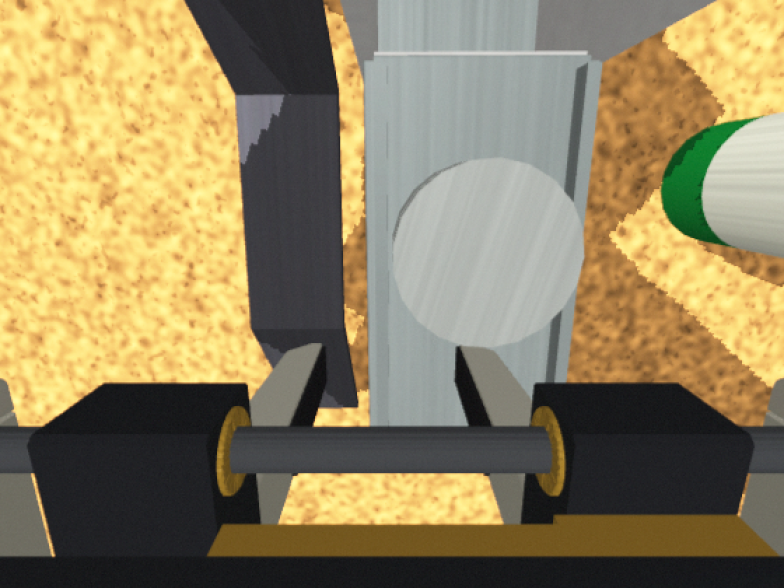

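View pics/b_scene.png

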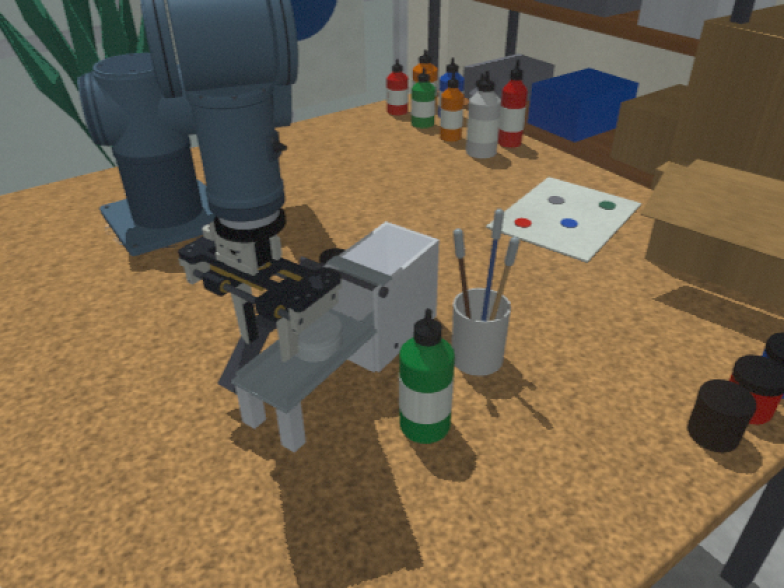

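```bash
python3 -m creep '[[4,0,2,0],[6,0,0,0],[7,0,0,0],[7,0,0,0],[7,0,0,0],[7,0,0,0],[0,0,0,0]]'; python3 look.py c wrist
```

```text
time: 3.38
eef_pos: [0.5494, -0.016, 0.1068]
tool_rot: [-1.807, -2.569, -0.001]
force: [0.8, 2.2, 3.6]
gripper_width: 0.0531
grasp_force: 2.0
t 3.38 hopper xy -0.0781 0.0359 tip z 0.0848 yaw err -0.0015 tilt [-0.     0.001 -1.   ] F [0.8 2.2 3.6] w 0.0531
```

View pics/c_wrist.png

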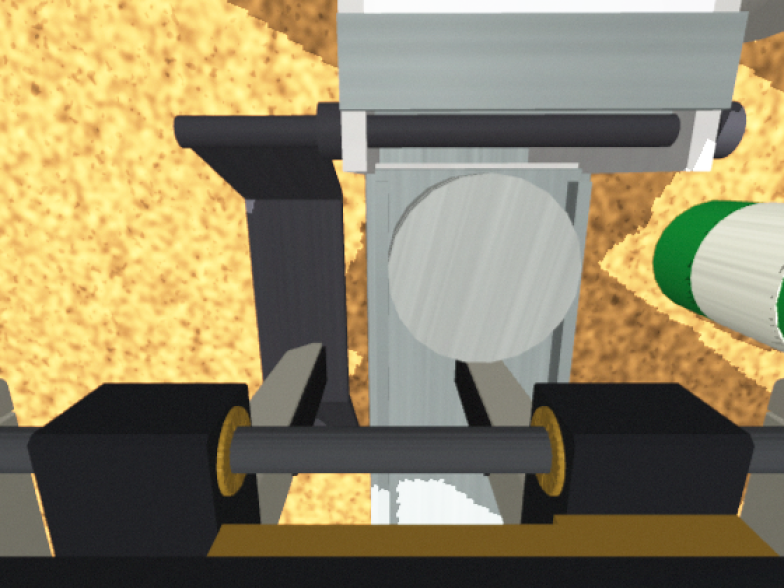

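```bash
python3 -m creep '[[7,0,0,0],[7,0,0,0],[7,0,0,0],[7,0,0,0],[7,0,0,0],[5,0,0,0],[0,0,0,0]]'; python3 look.py d wrist scene
```

```text
time: 4.02
eef_pos: [0.536, 0.0209, 0.1067]
tool_rot: [-1.807, -2.569, -0.0]
force: [-0.1, 0.2, 5.8]
gripper_width: 0.053
grasp_force: 2.7
t 4.02 hopper xy -0.0388 0.0359 tip z 0.0847 yaw err -0.0016 tilt [-0.     0.001 -1.   ] F [-0.1  0.2  5.8] w 0.053
```

View pics/d_wrist.png

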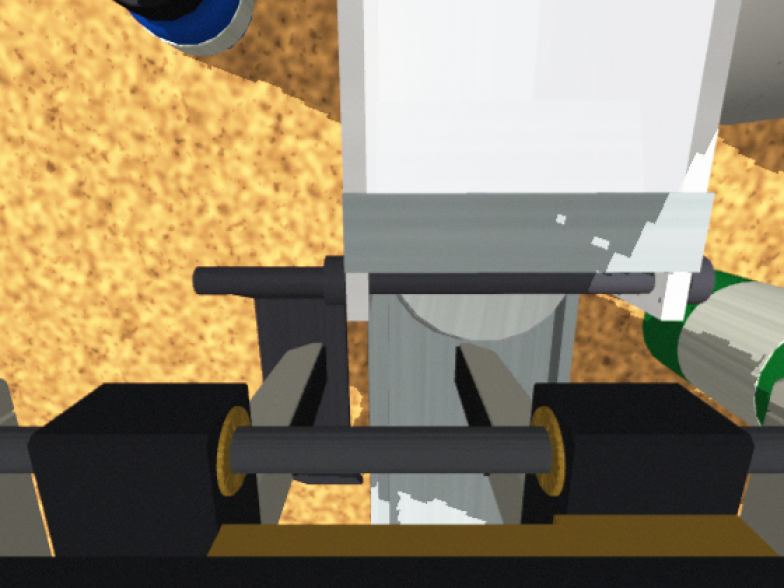

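```bash
python3 -m creep '[[5,0,0,0],[5,0,0,0],[5,0,0,0],[4,0,0,0],[0,0,0,0],[0,0,0,0]]'; python3 look.py e wrist
python3 - <<'E'
from plant import arm
for c in("wrist","scene","side"):
    if c!="wrist":arm.capture(c)
    print(c,[(round(r["score"],2),r["box"]) for r in arm.regions_of("tin",c)])
E
```

```text
time: 4.62
eef_pos: [0.5301, 0.0378, 0.1068]
tool_rot: [-1.808, -2.569, 0.0]
force: [0.1, -2.8, 5.8]
gripper_width: 0.0529
grasp_force: 2.9
t 4.62 hopper xy -0.0209 0.0358 tip z 0.0848 yaw err -0.0018 tilt [-0. -0. -1.] F [ 0.1 -2.8  5.8] w 0.0529
wrist []
scene [(0.6, [255.2, 218.7, 267.9, 230.2])]
side [(0.48, [320.0, 207.2, 358.8, 236.1])]
```

View pics/e_wrist.png

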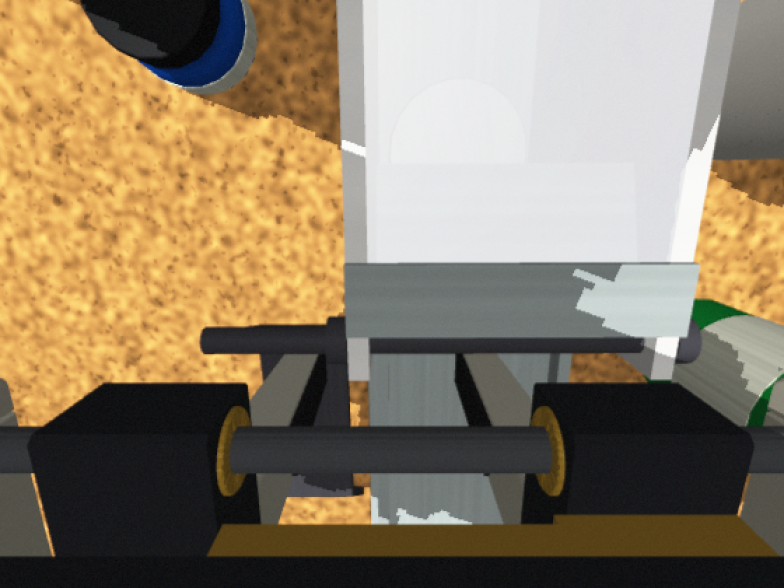

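```bash
python3 -m creep '[[-10,0,0,0],[-15,0,0,0],[-15,0,0,0],[-15,0,0,0],[-15,0,0,0],[-15,0,0,0],[-12,0,0,0],[0,0,0,0]]'; python3 -m creep '[[0,0,-15,0],[0,0,-20,0],[0,0,-20,0],[0,0,-20,0],[0,0,-20,0],[0,0,-20,0],[0,0,-15,0],[0,0,-15,0]]';python3 -m creep '[[0,0,-20,0],[0,0,-30,0],[0,0,-20,0],[0,0,0,0],[0,0,0,0],[0,0,0,0],[0,0,0,0],[0,0,0,0]]'; python3 look.py f wrist side scene;python3 - <<'E'
import cv2,numpy as np
a=cv2.imread("pics/f_wrist.png");b=cv2.imread("pics/f_scene.png");c=cv2.imread("pics/f_side.png")
r=lambda i,w,h:cv2.resize(i,(w,h))
cv2.imwrite("pics/f.png",np.vstack([np.hstack([r(a,400,300),r(c,400,300)]),np.hstack([r(b,400,300),r(b[180:430,180:513],400,300)])]))
E
```

```text
time: 5.58
eef_pos: [0.5639, -0.0567, 0.1063]
tool_rot: [1.81, 2.566, -0.001]
force: [1.0, -2.2, 0.4]
gripper_width: 0.0529
grasp_force: 1.0
time: 6.25
eef_pos: [0.5626, -0.0535, 0.2521]
tool_rot: [-1.808, -2.568, -0.0]
force: [-0.2, 0.2, -0.0]
gripper_width: 0.0532
grasp_force: 0.0
time: 6.92
eef_pos: [0.5623, -0.0536, 0.3199]
tool_rot: [-1.807, -2.566, 0.001]
force: [0.4, -0.4, -0.5]
gripper_width: 0.0535
grasp_force: 0.0
t 6.92 hopper xy -0.1178 0.0365 tip z 0.2979 yaw err -0.0025 tilt [-0.003  0.001 -1.   ] F [ 0.4 -0.4 -0.5] w 0.0535
```

View pics/f.png

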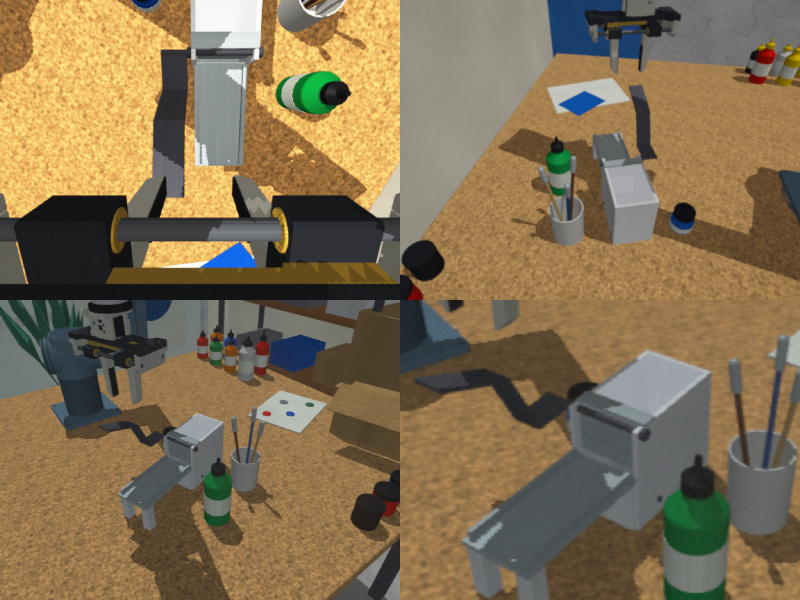

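The landing is empty, the flap is shut with the lever back up, and the bottle, pot and jar look undisturbed, so I'm handing the job in.

```bash
python3 -c "
from plant import arm
print(arm.job_done())"
```

```text
the job is handed in; nothing more can be done
None
```

The tin was pushed under the held-open flap and dropped into the hopper, the lever was released and the flap is shut, the other things were left alone, and the job is handed in (about 7 s used; no verdict was returned).

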